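Seat an engine control unit in the holding fixture

ROBOT

A 7-joint arm with a two-finger parallel gripper is mounted at the origin on the work surface. World frame = base frame: x ahead of the robot, y to its left, z up, the work surface at z = 0. Lengths are in m, angles in rad, forces in N, time in s.
With the tool pointing down it reaches from about 0.35 to 0.9 m from the base axis. Payload 8.1 kg.
Tool frame: the origin (TCP) lies midway between the tips of the shut fingers; the grasp point (between the pads) lies arm.grip_depth behind it (arm.grip_depth is the distance from the TCP to the grasp point, in m); x points along the fingers, y is the direction in which the jaws open and shut, and the axes are right-handed (so a half turn about x gives the same grasp; the last joint's range is limited). The gripper opens to 92 mm and grips with 3 to 60 N. Pads are 19 mm wide; open, the fingers measure 130 mm over their backs; the gripper's body (75 mm by 190 mm) begins 47 mm behind the grasp point.
Start: joints at [-1.269, 0.434, 0.025, 1.573, -0.012, 1.134, -0.075], TCP at [0.246, 0.574, 0.227] pointing down, gripper open.
Joint ranges: [-2.62, 2.62], [-0.44, 2.09], [-1.27, 1.32], [0.08, 2.57], [-1.32, 4.46], [0.12, 2], [-2.74, 2.74]. Speed limits (rad/s): [2.22, 2.22, 3.01, 3.01, 3.14, 3.14, 3.14].

INTERFACE

Orientations are given as a unit quaternion [w, x, y, z].
In Python, from rig import arm, read_camera, order, nets gives the robot as it stands.
- The arm moves only by the tool step_arm, never from a script. Its argument "plan" is a list that holds one entry, the list of rows, each a list of 7 numbers: the turn, a rotation vector about the tool's x, y, z in rad, then the shift along the tool's x, y, z in cm, then the opening, from -1 (shut) to 1 (fully open), so that 0 is half open. In form: [[[ax, ay, az, x, y, z, fingers], ...]]. A call has 1 to 8 rows; each row shifts and turns the commanded pose from where the row before left it, along the tool's axes as they then stand; what a row does not reach is not made up. A row lasts 1/12 s, in which the tool goes at most 41.7 mm and 7.16 degrees, less where a joint would pass 70% of its speed; a pose out of reach is approached as far as the arm can. A call with a gripper value outside its range is refused whole. The fingers move at their own pace and stop on an object; the grip force is fixed at half the most. Time passes only in rows, so rows that do not move let the fingers close. It gives the time, the measured TCP pose, the force and the opening at its end, in the units of the state.
- arm.get_state(): the state, without advancing time (a new reading comes with each control period).
- read_camera(name): name is "scene" or "top" or "wrist"; returns a dict with "image" (384x512x3 uint8, red, green, blue), "mtx" (3x3 intrinsics, pixels), "R" (3x3) and "t" (3): a world point X has camera coordinates R X + t. Camera axes: x right, y down, z forward; pixel columns grow to the right and rows downward; lengths in m; the calibration is good to about 2 mm. A picture is of the moment at which its call begins. There is no depth.
- order.close_job(): hands the job in, once; it reports no verdict.
Trained networks look in a picture, given as the dict that the camera call returned (one of the last four; its "shot" number tells which), for a name from the list of things; names that differ only in an ending like _2 or _b are one class to them, and where a whole thing is asked for, a point or a joint stands for the part that bears it (a point fixed in the world has none). Each returns a list of dicts, best first, with "score" (0 to 1); they miss things now and then, are a little off and sometimes report something else, mostly with a low value. They report only what shows in the picture. A call takes as long as a camera call. They do not tell look-alikes from the thing itself.
- nets.recognise(name, picture): "location" ([column, row] in pixels, amid what is visible of it).
- nets.pinpoint(name, picture): "location" ([column, row] in pixels: a listed point, or the origin of a listed thing).
The state is a dict: "t": time; "joint_positions": joint angles; "joint_velocities": joint speeds; "effort": joint torques, N m; "tool_pos": TCP position; "ee_rot": TCP orientation; "ft_force": force on the tool from outside, world axes, zero at the start; "moment": the same for the moment, N m; "gripper_width": finger opening in m.
Only numpy, scipy, OpenCV 4.12 (cv2) and the standard library are available. Lean on these libraries where they do the work, as an engineer would, in place of code of your own. Each camera call takes 0.05 s, during which the arm holds its last target. There are 200 camera calls.

TASK

Push the finned engine control unit along the bench until its long side is flush against the fixture's long fence, then push the sliding jaw along the fence until it holds the unit snugly against the end stop. Only push with the fingers: do not pick the unit up, and leave the other things on the bench where they are.

Things in the scene. Friction and masses are not known exactly. Their poses are not given: they have to be found in the camera images.
- fixture: Dark steel fixture bolted to the bench. Origin: bench level, inner corner of long fence and end stop. x: horizontal, into the fence (roughly away from the robot); y: along the fence to the end stop (roughly robot's left). Fence face is x=0, y=-355 to 25 mm, 25 mm thick, 44 mm tall, 8 mm high foot behind. End stop face is y=0, x=-75 to 0 mm, 25 mm thick, 44 mm tall. Bare bench in front.
- unit: Loose aluminium engine control unit, 76 (x) by 110 (y) by 28 mm tall, plus 6 mm fins and 12 mm black connector on top; 0.2 to 0.45 kg, slides under 2 to 5 N. Origin: centre of underside, z up. Starts in front of the fence, yawed up to 20 degrees, between the lines of jaw and end stop. Home: +x side on the fence, +y end on the end stop (centre 38 mm from the fence, 55 mm from the stop).
- jaw (a joint): Travel (m) of the steel sliding jaw along the fence, 0 to 0.16, growing towards the end stop. At value q its clamping face is 0.240 - q from the end stop's face, so 0.130 when it holds the unit against the stop. Slides stiffly (about 3 N) and stays where left.
- jaw_back (a point): Middle of the jaw's rear face (the one to push, facing away from the end stop), 25 mm above the bench, 31.5 mm in front of the fence. The jaw is a block 3 to 60 mm in front of the fence, 30 mm thick along it, 3 to 46 mm above the bench; a 10 mm cap on top (to 56 mm) bridges the fence.
- jaw_face (a point): Middle of the jaw's clamping face (facing the end stop), 25 mm above the bench, 30 mm along the fence from jaw_back.
- socket_big: Bystander, to be left alone: steel impact socket standing on end, 34 mm across, 45 mm tall. Origin: centre of its underside.
- socket_small: Bystander, to be left alone: steel socket standing on end, 26 mm across, 40 mm tall. Origin: centre of its underside.
- relay: Bystander, to be left alone: black plastic relay box, 50 x 38 x 28 mm tall. Origin: centre of its underside.
- bearing: Bystander, to be left alone: steel ring bearing lying flat, 58 mm across, 18 mm tall. Origin: centre of its underside.
- spanner_grip (a point): Bystander, to be left alone: flat open-ended steel spanner, 170 mm long. This point lies on its handle.
- filter: Bystander, to be left alone: white oil filter standing up, 74 mm across, 82 mm tall. Origin: centre of its underside.
- can: Bystander, to be left alone: grey spray can standing up, 64 mm across, 170 mm tall. Origin: centre of its underside.
Not all that is in view belongs to the job. Leave any orange or turquoise look-alike of the unit alone.

How it is judged:
By the outcome, as a careful person would: the job done as asked, in the order asked, and still so for the second after the job is handed in, with the robot touching nothing.
It also fails if it takes over 51 s, if anything falls off the work surface, if the arm or the gripper's body presses on something with over 40 N, if the wrist force passes 120 N, or if a joint passes its speed limit or range.

## Working session

There is one attempt and no reset: what is moved stays moved. The work goes in short steps, Python scripts to look and compute and a tool call to move; the robot and the scene stay as the last step left them, time stands still between calls to the robot, and variables do not carry over. Pictures are saved under pics/ and viewed, about 8 in all and at most 12, crops included, and the job is handed in when it is done.

Besides the shell and the picture viewer there is one more tool, called after ">>>" in YAML: its name, and indented under it one key for each argument. step_arm: Moves the arm, as the interface text tells. Its arguments: {"type":"object","properties":{"plan":{"type":"array"}},"required":["plan"]}

```bash
mkdir -p pics; ls
cat > h.py <<'E'
import numpy as np, cv2
from rig import arm, read_camera, order, nets
def ray(p,uv,z):
    d=p["R"].T@np.linalg.inv(p["mtx"])@np.array([uv[0],uv[1],1.]); c=-p["R"].T@p["t"]
    return c+d*(z-c[2])/d[2]
def proj(p,X):
    q=p["mtx"]@(p["R"]@np.asarray(X,float)+p["t"]); return q[:2]/q[2]
def save(p,n,crop=None,s=1):
    im=p["image"][:,:,::-1]
    if crop: a,b,c,d=crop; im=im[b:d,a:c]
    cv2.imwrite("pics/"+n,cv2.resize(im,None,fx=s,fy=s,interpolation=cv2.INTER_CUBIC))
E
python3 - <<'E'
from h import *
s=arm.get_state(); print(s["t"],s["tool_pos"],s["ee_rot"],s["gripper_width"],arm.grip_depth)
ims=[]
H=dict(jaw_back=.025,jaw_face=.025)
for n in("scene","top"):
    p=read_camera(n); ims.append(p["image"])
    print(n,"cam",(-p["R"].T@p["t"]).round(3))
    for k in ["fixture","unit","jaw_back","jaw_face","socket_big","socket_small","relay","bearing","spanner_grip","filter","can"]:
        print(k,[(np.round(r["location"]).tolist(),round(r["score"],2),ray(p,r["location"],H.get(k,0)).round(3)[:2].tolist()) for r in nets.pinpoint(k,p)[:3]])
cv2.imwrite("pics/a.png",ims[0][:,:,::-1]);cv2.imwrite("pics/b.png",ims[1][:,:,::-1])
E
```

```text
pics
0.0 [0.24599118 0.57396838 0.22593071] [ 0.69259747  0.1415919   0.69273867 -0.14273618] 0.09171189610512262 0.0188
scene cam [0.94  0.355 0.63 ]
fixture [([251.0, 275.0], 0.68, [0.667, 0.179])]
unit [([414.0, 211.0], 0.84, [0.333, 0.404]), ([281.0, 154.0], 0.68, [0.333, 0.055]), ([351.0, 175.0], 0.67, [0.305, 0.237])]
jaw_back [([160.0, 197.0], 0.67, [0.627, -0.089])]
jaw_face [([167.0, 201.0], 0.76, [0.627, -0.069])]
socket_big [([300.0, 285.0], 0.63, [0.633, 0.269]), ([341.0, 218.0], 0.48, [0.442, 0.27])]
socket_small [([320.0, 250.0], 0.55, [0.541, 0.268])]
relay [([344.0, 218.0], 0.84, [0.438, 0.277])]
bearing [([188.0, 176.0], 0.93, [0.527, -0.096])]
spanner_grip [([200.0, 140.0], 0.55, [0.406, -0.153])]
filter [([331.0, 317.0], 0.63, [0.657, 0.346]), ([167.0, 202.0], 0.58, [0.617, -0.083])]
can [([366.0, 263.0], 0.67, [0.52, 0.359])]
top cam [0.302 0.063 1.227]
fixture [([228.0, 140.0], 0.86, [0.667, 0.175]), ([160.0, 193.0], 0.63, [0.517, 0.356])]
unit [([269.0, 263.0], 0.88, [0.332, 0.056]), ([257.0, 198.0], 0.72, [0.506, 0.091]), ([138.0, 261.0], 0.66, [0.334, 0.408])]
jaw_back [([323.0, 155.0], 0.64, [0.62, -0.085])]
jaw_face [([313.0, 152.0], 0.77, [0.629, -0.059])]
socket_big [([194.0, 148.0], 0.51, [0.644, 0.266])]
socket_small [([190.0, 184.0], 0.65, [0.545, 0.276])]
relay []
bearing [([326.0, 191.0], 0.82, [0.526, -0.097])]
spanner_grip [([345.0, 232.0], 0.61, [0.416, -0.144])]
filter [([167.0, 146.0], 0.65, [0.65, 0.342])]
can [([161.0, 194.0], 0.7, [0.514, 0.353])]
```

View pics/a.png

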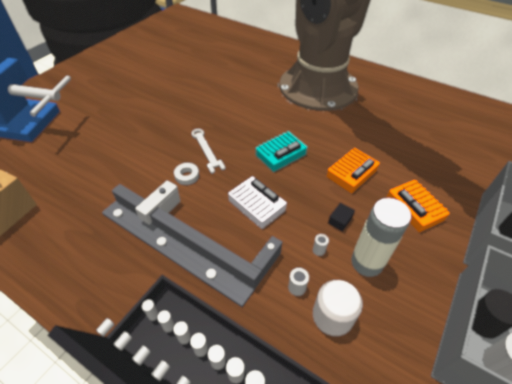

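Run:
```python
from h import *
im=cv2.imread("pics/b.png"); cv2.imwrite("pics/b2.png",cv2.resize(im[100:290,110:370],None,fx=3,fy=3,interpolation=cv2.INTER_CUBIC))
```

```text
(no output)
```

View pics/b2.png

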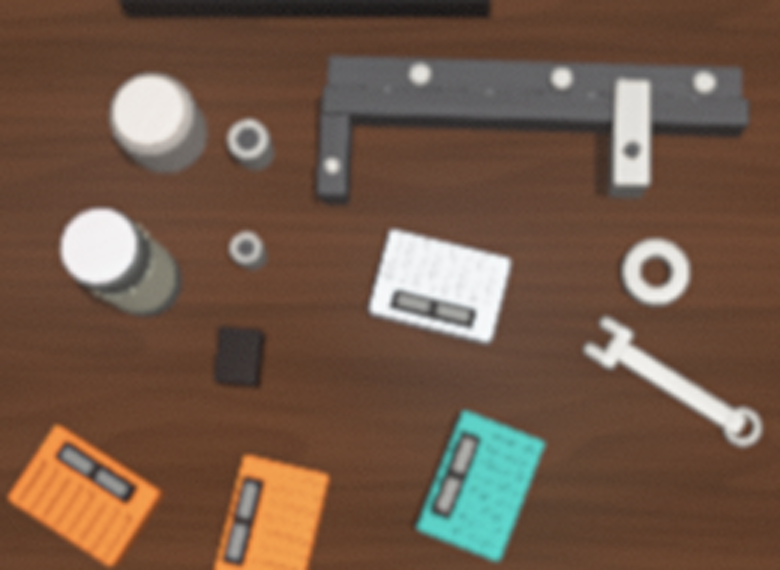

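The unit is the silver one at top-image (257,198). The look-alikes are turquoise (269,263), orange (200,280) and orange (138,261). Only the silver one is bare aluminium, lying in front of the fence between the jaw and the stop, and the crop confirms it. Next I fit the edges.

Run:
```python
from h import *
p=read_camera("top"); im=p["image"]; hsv=cv2.cvtColor(im,cv2.COLOR_RGB2HSV)
low=(hsv[:,:,1]<70).astype(np.uint8)
# fence front bottom edge: scan columns between stop and jaw
P=[]
for c in range(234,308,3):
    col=hsv[:,c,1].astype(float)
    for r in range(132,165):
        if col[r]<=80<col[r+1]:
            P.append(ray(p,(c,r+(80-col[r])/(col[r+1]-col[r])),0)); break
P=np.array(P); b=np.polyfit(P[:,1],P[:,0],1); res=P[:,0]-np.polyval(b,P[:,1]); k=abs(res)<.003
b=np.polyfit(P[k,1],P[k,0],1);print("fence x=",b,"yaw",np.degrees(np.arctan(b[0])),res.std(),len(P))
Q=[]
for r in range(147,163,1):
    row=hsv[r,:,1].astype(float)
    for c in range(218,240):
        if row[c]<=80<row[c+1]:
            Q.append(ray(p,(c+(80-row[c])/(row[c+1]-row[c]),r),0)); break
print("stop",np.round(Q,4)[:,:2].tolist())
n,l,st,ce=cv2.connectedComponentsWithStats(low)
i=l[198,257]; print(st[i])
m=(l==i).astype(np.uint8); c=cv2.findContours(m,0,1)[0]; c=max(c,key=cv2.contourArea)
for z in(0,.028,.034):
    pts=np.array([ray(p,q[0],z)[:2] for q in c],np.float32)*1000
    print(z,cv2.minAreaRect(pts))
```

```text
fence x= [0.02702975 0.66046241] yaw 1.548313550233468 0.00023129008610779065 25
stop [[0.6487, 0.1766], [0.6458, 0.1767], [0.6429, 0.1767], [0.6401, 0.1765], [0.6372, 0.1768], [0.6344, 0.177], [0.6315, 0.1772], [0.6287, 0.177], [0.6258, 0.1772], [0.623, 0.177], [0.6201, 0.1769], [0.6173, 0.1773], [0.6145, 0.177], [0.6116, 0.1772], [0.6088, 0.1772], [0.606, 0.1771]]
[ 232  176   49   39 1358]
0 ((514.3897094726562, 93.21772766113281), (119.64114379882812, 85.45802307128906), 76.11495208740234)
0.028 ((509.5437927246094, 92.53584289550781), (116.91117858886719, 83.508056640625), 76.11495971679688)
0.034 ((508.50543212890625, 92.38972473144531), (116.32616424560547, 83.09019470214844), 76.11497497558594)
```

```bash
cat >> h.py <<'E'
from scipy.spatial.transform import Rotation as Ro
F=np.array([.6655,.176]); TH=-np.arctan(.027)
Rf=np.array([[np.cos(TH),-np.sin(TH)],[np.sin(TH),np.cos(TH)]])
def w(f): return F+Rf@np.asarray(f)
def f(wp): return Rf.T@(np.asarray(wp)[:2]-F)
def pose():
    s=arm.get_state(); q=s["ee_rot"]; R=Ro.from_quat([q[1],q[2],q[3],q[0]]).as_matrix()
    return s,np.array(s["tool_pos"]),R
def go(fxy,z):  # shift needed in tool axes (cm), after first turning to goal orientation
    s,x,R=pose(); yf=np.r_[Rf[:,1],0]; G=[]
    for sg in(1,-1):
        ty=sg*yf; tx=np.array([0,0,-1.]); G.append(np.c_[tx,ty,np.cross(tx,ty)])
    Rg=min(G,key=lambda g:Ro.from_matrix(R.T@g).magnitude())
    d=np.r_[w(fxy),z]-x
    print("t",s["t"],"tool f",f(x).round(4),"z",x[2].round(4),"F",np.round(s["ft_force"],1),"g",round(s["gripper_width"],4))
    print("turn",Ro.from_matrix(R.T@Rg).as_rotvec().round(3),"shift now-frame cm",(R.T@d*100).round(2),"shift goal-frame cm",(Rg.T@d*100).round(2))
    print("R",R.round(3).tolist(),"Rg",Rg.round(3).tolist())
E
python3 -c "
from h import *
go((-.235,-.088),.15)"
```

```text
t 1.25 tool f [-0.4299  0.387 ] z 0.2267 F [-0.1 -0.4 -0. ] g 0.0921
turn [-0.378  0.    -0.   ] shift now-frame cm [  7.67 -36.96  35.64] shift goal-frame cm [  7.67 -47.5   19.49]
R [[0.0, 0.394, 0.919], [0.0, 0.919, -0.394], [-1.0, 0.0, 0.0]] Rg [[0.0, 0.027, 1.0], [0.0, 1.0, -0.027], [-1.0, 0.0, 0.0]]
```

>>> step_arm:
  plan:
    - [[-0.0945, 0, 0, 0, 0, 0, 0.3], [-0.0945, 0, 0, 0, 0, 0, 0.3], [-0.0945, 0, 0, 0, 0, 0, 0.3], [-0.0945, 0, 0, 0, 0, 0, 0.3], [0, 0, 0, 0, -2.5, 1, 0.3], [0, 0, 0, 0, -3, 1.2, 0.3], [0, 0, 0, 0, -3, 1.2, 0.3], [0, 0, 0, 0, -3, 1.2, 0.3]]

```text
t: 1.92
tool_pos: [0.2894, 0.457, 0.2267]
ee_rot: [0.707, 0.009, 0.707, -0.009]
ft_force: [0.8, 0.6, 0.4]
gripper_width: 0.0596
```

>>> step_arm:
  plan:
    - [[0, 0, 0, 0.5, -3, 1.2, 0.3], [0, 0, 0, 0.5, -3, 1.2, 0.3], [0, 0, 0, 0.5, -3, 1.2, 0.3], [0, 0, 0, 1, -3, 1.2, 0.3], [0, 0, 0, 1, -3, 1.2, 0.3], [0, 0, 0, 1, -3, 1.2, 0.3], [0, 0, 0, 1, -3, 1.2, 0.3], [0, 0, 0, 1, -3, 1.2, 0.3]]

```text
t: 2.58
tool_pos: [0.379, 0.2144, 0.1616]
ee_rot: [0.707, 0.01, 0.707, -0.009]
ft_force: [0.8, 0.2, -0.0]
gripper_width: 0.0595
```

```bash
python3 -c "
from h import *
go((-.235,-.088),.1)"
```

```text
t 2.5833 tool f [-0.2874  0.0307] z 0.1616 F [ 0.8  0.2 -0. ] g 0.0595
turn [ 0.     0.001 -0.001] shift now-frame cm [  6.16 -11.88   5.24] shift goal-frame cm [  6.16 -11.87   5.24]
R [[0.001, 0.027, 1.0], [0.001, 1.0, -0.027], [-1.0, 0.001, 0.001]] Rg [[0.0, 0.027, 1.0], [0.0, 1.0, -0.027], [-1.0, 0.0, 0.0]]
```

>>> step_arm:
  plan:
    - [[0, 0, 0, 1.5, -3, 1.3, 0.3], [0, 0, 0, 1.5, -3, 1.3, 0.3], [0, 0, 0, 1.5, -3, 1.3, 0.3], [0, 0, 0, 1.5, -2.9, 1.3, 0.3], [0, 0, 0, 2.5, 0, 0, 0.3], [0, 0, 0, 2.5, 0, 0, 0.3], [0, 0, 0, 0, 0, 0, 0.3]]

```text
t: 3.17
tool_pos: [0.4255, 0.0942, 0.0488]
ee_rot: [0.705, 0.009, 0.709, -0.011]
ft_force: [-1.3, -0.7, 0.2]
gripper_width: 0.06
```

Run:
```python
from h import *
go((-.235,-.088),.012)
p=read_camera("scene"); save(p,"c.png",(130,90,350,300),3)
```

```text
t 3.1667 tool f [-0.2377 -0.0883] z 0.0488 F [-1.3 -0.7  0.2] g 0.06
turn [-0.001 -0.005  0.002] shift now-frame cm [3.68 0.04 0.28] shift goal-frame cm [3.68 0.03 0.27]
R [[-0.005, 0.028, 1.0], [-0.002, 1.0, -0.028], [-1.0, -0.002, -0.005]] Rg [[0.0, 0.027, 1.0], [0.0, 1.0, -0.027], [-1.0, 0.0, 0.0]]
```

View pics/c.png

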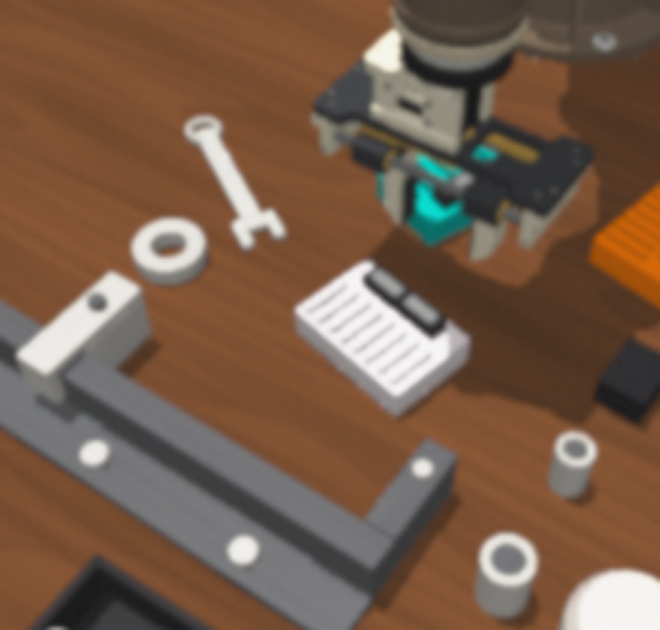

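The fingers (crop 390,200 and 490,240) sit between the turquoise unit and the silver one, with room on both sides. I'll lower them and push.

>>> step_arm:
  plan:
    - [[0, 0, 0, 1.8, 0, 0, 0.3], [0, 0, 0, 1.8, 0, 0.2, 0.3], [0, 0, 0, 0, 0, 0.5, 0.3], [0, 0, 0, 0, 0, 0.8, 0.3], [0, 0, 0, 0, 0, 0.8, 0.3], [0, 0, 0, 0, 0, 0.8, 0.3], [0, 0, 0, 0, 0, 0.8, 0.3], [0, 0, 0, 0, 0, 0.8, 0.3]]

```text
t: 3.88
tool_pos: [0.475, 0.0938, 0.0163]
ee_rot: [0.707, 0.01, 0.707, -0.01]
ft_force: [-2.2, -1.3, 1.1]
gripper_width: 0.0596
```

>>> step_arm:
  plan:
    - [[0, 0, 0, 0, 0, 0.8, 0.3], [0, 0, 0, 0, 0, 0.8, 0.3], [0, 0, 0, 0, 0, 0.8, 0.3], [0, 0, 0, 0, 0, 0.8, 0.3], [0, 0, 0, 0, 0, 0.4, 0.3], [0, 0, 0, 0, 0, 0, 0.3]]

```text
t: 4.38
tool_pos: [0.512, 0.0935, 0.0159]
ee_rot: [0.708, 0.01, 0.706, -0.009]
ft_force: [0.2, 0.3, -0.2]
gripper_width: 0.0603
```

Run:
```python
from h import *
go((-.0855,-.088),.012)
p=read_camera("scene"); save(p,"d.png",(130,90,350,300),3)
```

```text
t 4.3833 tool f [-0.1512 -0.0867] z 0.0159 F [ 0.2  0.3 -0.2] g 0.0603
turn [ 0.     0.002 -0.   ] shift now-frame cm [ 0.4  -0.13  6.57] shift goal-frame cm [ 0.39 -0.13  6.57]
R [[0.002, 0.027, 1.0], [0.0, 1.0, -0.027], [-1.0, 0.0, 0.002]] Rg [[0.0, 0.027, 1.0], [0.0, 1.0, -0.027], [-1.0, 0.0, 0.0]]
```

View pics/d.png

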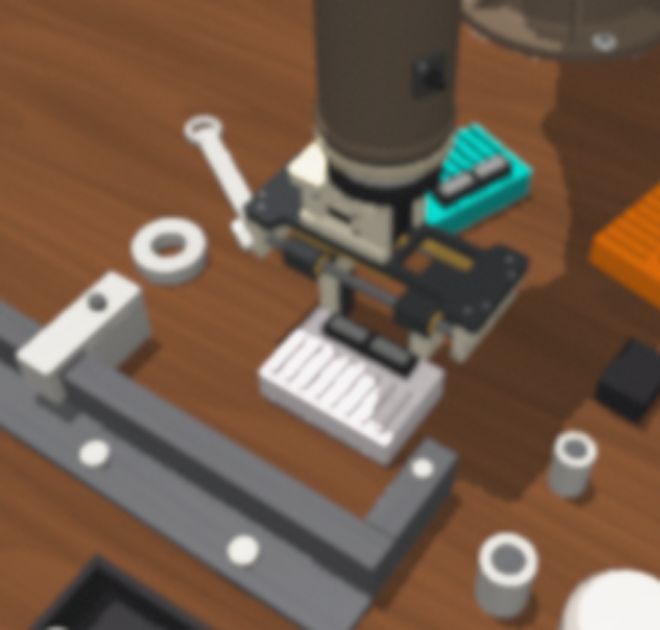

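The unit is square to the fence, with both fingers on its long side. Its front edge (crop 270,380 to 390,460) still has to go about 6 cm.

>>> step_arm:
  plan:
    - [[0, 0, 0, 0.2, 0, 0.5, 0.3], [0, 0, 0, 0, 0, 0.8, 0.3], [0, 0, 0, 0, 0, 0.8, 0.3], [0, 0, 0, 0, 0, 0.8, 0.3], [0, 0, 0, 0, 0, 0.8, 0.3], [0, 0, 0, 0, 0, 0.8, 0.3], [0, 0, 0, 0, 0, 0.6, 0.3], [0, 0, 0, 0, 0, 0.4, 0.3]]

```text
t: 5.1
tool_pos: [0.5663, 0.0917, 0.0137]
ee_rot: [0.707, 0.01, 0.707, -0.01]
ft_force: [-4.6, -0.7, 2.3]
gripper_width: 0.0597
```

>>> step_arm:
  plan:
    - [[0, 0, 0, 0, 0, 0.3, 0.3], [0, 0, 0, 0, 0, 0.2, 0.3], [0, 0, 0, 0, 0, 0.2, 0.3], [0, 0, 0, 0, 0, 0, 0.3]]

```text
t: 5.43
tool_pos: [0.5728, 0.0916, 0.0138]
ee_rot: [0.707, 0.01, 0.707, -0.009]
ft_force: [-2.7, 0.0, -1.2]
gripper_width: 0.0601
```

>>> step_arm:
  plan:
    - [[0, 0, 0, 0, 0, 0.2, 0.3], [0, 0, 0, 0, 0, 0.1, 0.3], [0, 0, 0, 0, 0, 0, 0.3]]

```text
t: 5.68
tool_pos: [0.5752, 0.0915, 0.0137]
ee_rot: [0.707, 0.009, 0.707, -0.009]
ft_force: [-3.2, 0.5, 1.8]
gripper_width: 0.0593
```

Run:
```python
from h import *
go((-.0855,-.088),.012)
```

```text
t 5.6833 tool f [-0.088  -0.0869] z 0.0137 F [-3.2  0.5  1.8] g 0.0593
turn [ 0. -0. -0.] shift now-frame cm [ 0.17 -0.11  0.25] shift goal-frame cm [ 0.17 -0.11  0.25]
R [[-0.0, 0.027, 1.0], [0.0, 1.0, -0.027], [-1.0, 0.0, -0.0]] Rg [[0.0, 0.027, 1.0], [0.0, 1.0, -0.027], [-1.0, 0.0, 0.0]]
```

Not in contact with the fence yet. I'll go on in small steps until the force rises.

>>> step_arm:
  plan:
    - [[0, 0, 0, 0, 0, 0.15, 0.3], [0, 0, 0, 0, 0, 0, 0.3]]

```text
t: 5.85
tool_pos: [0.5752, 0.0915, 0.0136]
ee_rot: [0.706, 0.009, 0.708, -0.009]
ft_force: [-8.2, -0.0, 6.3]
gripper_width: 0.0601
```

>>> step_arm:
  plan:
    - [[0, 0, 0, 0, 0, 0.15, 0.3], [0, 0, 0, 0, 0, 0, 0.3]]

```text
t: 6.02
tool_pos: [0.5753, 0.0915, 0.0135]
ee_rot: [0.705, 0.009, 0.709, -0.009]
ft_force: [-13.4, 0.6, 10.4]
gripper_width: 0.0598
```

>>> step_arm:
  plan:
    - [[0, 0, 0, 0, 0, 0.15, 0.3], [0, 0, 0, 0, 0, 0, 0.3]]

```text
t: 6.18
tool_pos: [0.5752, 0.0915, 0.0133]
ee_rot: [0.704, 0.009, 0.71, -0.009]
ft_force: [-17.5, 0.6, 14.5]
gripper_width: 0.0594
```

The fence stops the unit: the force rises to 17 N with no further motion. I back off, lift, and move behind the jaw with the fingers shut.

>>> step_arm:
  plan:
    - [[0, 0, 0, 0, 0, -0.5, 0.3], [0, 0, 0, 0, 0, -1, 0.3], [0, 0, 0, 0, 0, -1.5, 0.3], [0, 0, 0, -2.5, 0, 0, 0.3], [0, 0, 0, -3, 0, 0, 0.3], [0, 0, 0, -3, 0, 0, -1], [0, 0, 0, -2.5, -2, 0, -1], [0, 0, 0, 0, -3, 0, -1]]

```text
t: 6.85
tool_pos: [0.553, 0.0455, 0.1292]
ee_rot: [0.711, 0.009, 0.703, -0.006]
ft_force: [2.2, -0.5, 0.2]
gripper_width: 0.0438
```

>>> step_arm:
  plan:
    - [[0, 0, 0, 0, -3, 0.5, -1], [0, 0, 0, 0, -3, 0.5, -1], [0, 0, 0, 0, -3, 1, -1], [0, 0, 0, 0, -3, 1, -1], [0, 0, 0, 0, -3, 1, -1], [0, 0, 0, 0, -3, 1, -1], [0, 0, 0, 0, 0, 0, -1]]

```text
t: 7.43
tool_pos: [0.5954, -0.148, 0.1245]
ee_rot: [0.708, 0.01, 0.706, -0.014]
ft_force: [-0.6, -0.5, 0.7]
gripper_width: 0.0011
```

Run:
```python
from h import *
go((-.0315,-.32),.02)
p=read_camera("scene"); save(p,"e.png",(90,90,310,300),3)
print([(r["score"],f(ray(p,r["location"],0))) for r in nets.pinpoint("unit",p)][:3],[(r["score"],f(ray(p,r["location"],.025))) for r in nets.pinpoint("jaw_back",p)])
```

```text
t 7.4333 tool f [-0.0613 -0.3258] z 0.1245 F [-0.6 -0.5  0.7] g 0.0011
turn [-0.008  0.004  0.005] shift now-frame cm [10.46  0.66  2.93] shift goal-frame cm [10.45  0.58  2.98]
R [[0.004, 0.035, 0.999], [-0.006, 0.999, -0.035], [-1.0, -0.005, 0.004]] Rg [[0.0, 0.027, 1.0], [0.0, 1.0, -0.027], [-1.0, 0.0, 0.0]]
[(0.72, array([-0.03521663, -0.07323519])), (0.62, array([-0.32600105, -0.13407951])), (0.62, array([-0.33632402,  0.2134721 ]))] [(0.67, array([-0.03361209, -0.26830218]))]
```

View pics/e.png

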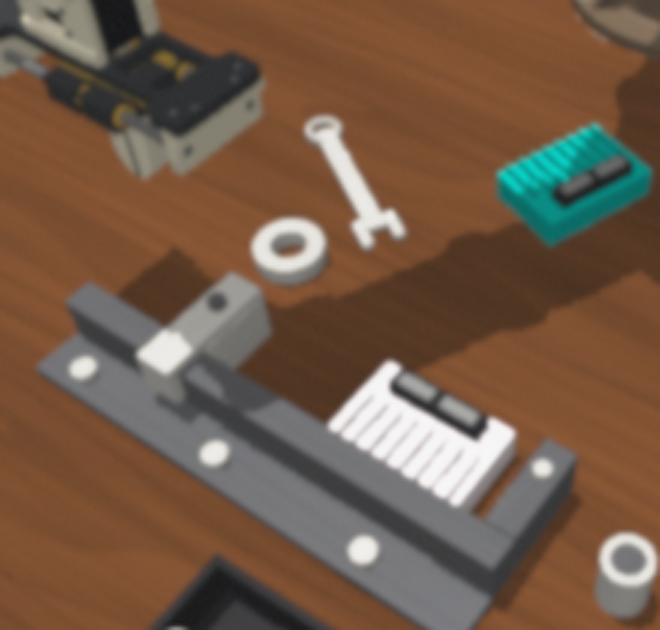

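The unit lies flush along the fence (crop 335,430 to 460,505), short of the stop. Next I lower the fingers behind the jaw and push it.

>>> step_arm:
  plan:
    - [[0, 0, 0, 0, 0.2, 1.5, -1], [0, 0, 0, 0, 0.2, 1.5, -1], [0, 0, 0, 2.5, 0, 0, -1], [0, 0, 0, 3, 0, 0, -1], [0, 0, 0, 2.5, 0, 0, -1], [0, 0, 0, 2.3, 0, 0, -1], [0, 0, 0, 0, 0, 0, -1]]

```text
t: 8.17
tool_pos: [0.6209, -0.1333, 0.0165]
ee_rot: [0.705, 0.009, 0.709, -0.008]
ft_force: [-1.1, 1.2, 0.4]
gripper_width: 0.0003
```

Run:
```python
from h import *
go((-.0315,-.289),.02)
p=read_camera("scene"); save(p,"f.png",(90,90,310,300),3)
```

```text
t 8.1667 tool f [-0.0362 -0.3103] z 0.0165 F [-1.1  1.2  0.4] g 0.0003
turn [ 0.003 -0.006 -0.002] shift now-frame cm [-0.35  2.13  0.47] shift goal-frame cm [-0.35  2.13  0.47]
R [[-0.006, 0.024, 1.0], [0.002, 1.0, -0.024], [-1.0, 0.002, -0.006]] Rg [[0.0, 0.027, 1.0], [0.0, 1.0, -0.027], [-1.0, 0.0, 0.0]]
```

View pics/f.png

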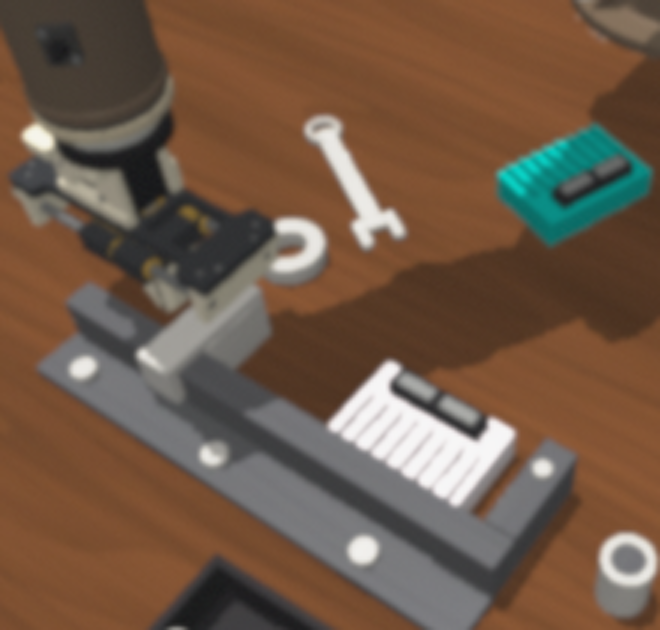

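>>> step_arm:
  plan:
    - [[0, 0, 0, -0.3, 0.6, 0.3, -1], [0, 0, 0, 0, 0.8, 0, -1], [0, 0, 0, 0, 0.8, 0, -1], [0, 0, 0, 0, 0.8, 0, -1], [0, 0, 0, 0, 0.8, 0, -1], [0, 0, 0, 0, 0.8, 0, -1], [0, 0, 0, 0, 0.8, 0, -1], [0, 0, 0, 0, 0.8, 0, -1]]

```text
t: 8.88
tool_pos: [0.6295, -0.0747, 0.0251]
ee_rot: [0.708, 0.009, 0.706, -0.01]
ft_force: [0.6, -5.2, 5.7]
gripper_width: 0.0009
```

Run:
```python
from h import *
go((-.0315,-.179),.02)
```

```text
t 8.8833 tool f [-0.0292 -0.2516] z 0.0251 F [ 0.6 -5.2  5.7] g 0.0009
turn [-0.001  0.003  0.002] shift now-frame cm [ 0.5   7.26 -0.24] shift goal-frame cm [ 0.51  7.26 -0.23]
R [[0.003, 0.028, 1.0], [-0.002, 1.0, -0.028], [-1.0, -0.002, 0.003]] Rg [[0.0, 0.027, 1.0], [0.0, 1.0, -0.027], [-1.0, 0.0, 0.0]]
```

>>> step_arm:
  plan:
    - [[0, 0, 0, 0.3, 0.7, -0.2, -1], [0, 0, 0, 0, 0.8, 0, -1], [0, 0, 0, 0, 0.8, 0, -1], [0, 0, 0, 0, 0.8, 0, -1], [0, 0, 0, 0, 0.8, 0, -1], [0, 0, 0, 0, 0.7, 0, -1], [0, 0, 0, 0, 0.5, 0, -1], [0, 0, 0, 0, 0.3, 0, -1]]

```text
t: 9.55
tool_pos: [0.6287, -0.0193, 0.0215]
ee_rot: [0.708, 0.009, 0.706, -0.009]
ft_force: [1.0, -4.4, 2.8]
gripper_width: 0.0005
```

>>> step_arm:
  plan:
    - [[0, 0, 0, 0, 0.3, 0, -1], [0, 0, 0, 0, 0.3, 0, -1], [0, 0, 0, 0, 0.2, 0, -1], [0, 0, 0, 0, 0, 0, -1]]

```text
t: 9.88
tool_pos: [0.6279, -0.0113, 0.0207]
ee_rot: [0.707, 0.01, 0.707, -0.009]
ft_force: [0.7, -1.9, 0.7]
gripper_width: 0.0004
```

Run:
```python
from h import *
go((-.0315,-.179),.02)
```

```text
t 9.8833 tool f [-0.0325 -0.1882] z 0.0207 F [ 0.7 -1.9  0.7] g 0.0004
turn [ 0.001 -0.    -0.   ] shift now-frame cm [0.07 0.92 0.1 ] shift goal-frame cm [0.07 0.92 0.1 ]
R [[-0.0, 0.026, 1.0], [0.0, 1.0, -0.026], [-1.0, 0.0, -0.0]] Rg [[0.0, 0.027, 1.0], [0.0, 1.0, -0.027], [-1.0, 0.0, 0.0]]
```

>>> step_arm:
  plan:
    - [[0, 0, 0, 0, 0.2, 0, -1], [0, 0, 0, 0, 0.2, 0, -1], [0, 0, 0, 0, 0.2, 0, -1], [0, 0, 0, 0, 0, 0, -1]]

```text
t: 10.22
tool_pos: [0.6279, -0.0057, 0.0206]
ee_rot: [0.707, 0.009, 0.707, -0.009]
ft_force: [2.0, -2.3, 1.8]
gripper_width: 0.0001
```

>>> step_arm:
  plan:
    - [[0, 0, 0, 0, 0.2, 0, -1], [0, 0, 0, 0, 0, 0, -1]]

```text
t: 10.38
tool_pos: [0.628, -0.0044, 0.0206]
ee_rot: [0.707, 0.009, 0.707, -0.01]
ft_force: [0.6, -4.5, 1.3]
gripper_width: 0.0007
```

>>> step_arm:
  plan:
    - [[0, 0, 0, 0, 0.2, 0, -1], [0, 0, 0, 0, 0, 0, -1]]

```text
t: 10.55
tool_pos: [0.628, -0.0026, 0.0206]
ee_rot: [0.707, 0.009, 0.707, -0.01]
ft_force: [1.5, -5.2, 1.2]
gripper_width: 0.0002
```

>>> step_arm:
  plan:
    - [[0, 0, 0, 0, 0.2, 0, -1], [0, 0, 0, 0, 0, 0, -1]]

```text
t: 10.72
tool_pos: [0.6281, -0.0007, 0.0206]
ee_rot: [0.707, 0.009, 0.707, -0.01]
ft_force: [-0.1, -5.3, 1.9]
gripper_width: 0.0006
```

>>> step_arm:
  plan:
    - [[0, 0, 0, 0, 0.2, 0, -1], [0, 0, 0, 0, 0, 0, -1]]

```text
t: 10.88
tool_pos: [0.6281, 0.0013, 0.0206]
ee_rot: [0.707, 0.009, 0.707, -0.01]
ft_force: [-0.5, -5.3, 2.2]
gripper_width: 0.0005
```

>>> step_arm:
  plan:
    - [[0, 0, 0, 0, 0.2, 0, -1], [0, 0, 0, 0, 0, 0, -1]]

```text
t: 11.05
tool_pos: [0.6282, 0.0033, 0.0206]
ee_rot: [0.707, 0.009, 0.707, -0.01]
ft_force: [0.7, -5.8, 1.3]
gripper_width: 0.0007
```

Run:
```python
from h import *
go((-.0315,-.179),.02)
p=read_camera("scene"); save(p,"g.png",(110,130,310,310),4)
```

```text
t 11.05 tool f [-0.0327 -0.1737] z 0.0206 F [ 0.7 -5.8  1.3] g 0.0007
turn [-0.    -0.001  0.001] shift now-frame cm [ 0.06 -0.53  0.12] shift goal-frame cm [ 0.06 -0.53  0.12]
R [[-0.001, 0.027, 1.0], [-0.001, 1.0, -0.027], [-1.0, -0.001, -0.001]] Rg [[0.0, 0.027, 1.0], [0.0, 1.0, -0.027], [-1.0, 0.0, 0.0]]
```

View pics/g.png

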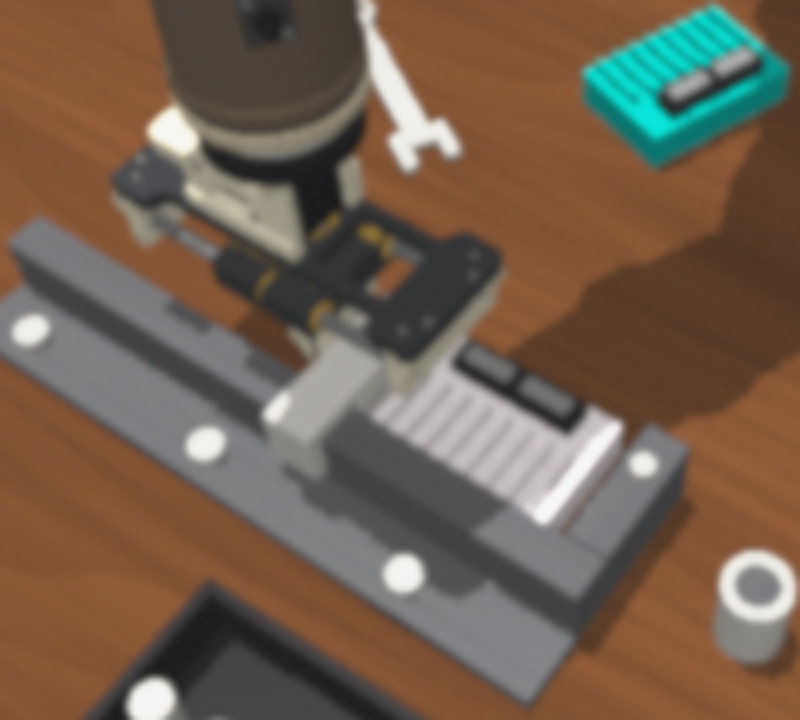

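The jaw is pushing the unit along, with a gap of roughly 1 cm left to the stop (crop 550,520 to 590,540). I'll continue.

>>> step_arm:
  plan:
    - [[0, 0, 0, 0, 0.2, 0, -1], [0, 0, 0, 0, 0.2, 0, -1], [0, 0, 0, 0, 0.2, 0, -1], [0, 0, 0, 0, 0, 0, -1]]

```text
t: 11.43
tool_pos: [0.6284, 0.0094, 0.0206]
ee_rot: [0.707, 0.009, 0.707, -0.01]
ft_force: [1.1, -6.8, 2.3]
gripper_width: 0.0005
```

>>> step_arm:
  plan:
    - [[0, 0, 0, 0, 0.2, 0, -1], [0, 0, 0, 0, 0, 0, -1]]

```text
t: 11.6
tool_pos: [0.6284, 0.0113, 0.0206]
ee_rot: [0.707, 0.009, 0.707, -0.01]
ft_force: [1.3, -5.6, 1.9]
gripper_width: 0.0005
```

>>> step_arm:
  plan:
    - [[0, 0, 0, 0, 0.2, 0, -1], [0, 0, 0, 0, 0, 0, -1]]

```text
t: 11.77
tool_pos: [0.6284, 0.0133, 0.0206]
ee_rot: [0.707, 0.009, 0.707, -0.01]
ft_force: [1.3, -4.9, 2.7]
gripper_width: 0.0004
```

>>> step_arm:
  plan:
    - [[0, 0, 0, 0, 0.2, 0, -1], [0, 0, 0, 0, 0, 0, -1]]

```text
t: 11.93
tool_pos: [0.6285, 0.0152, 0.0206]
ee_rot: [0.707, 0.009, 0.707, -0.01]
ft_force: [1.5, -5.1, 2.5]
gripper_width: 0.0007
```

Run:
```python
from h import *
go((-.0315,-.179),.02)
p=read_camera("scene"); save(p,"i.png",(150,170,300,290),5)
for k,z in(("jaw_face",.025),("unit",0),("fixture",0)): print(k,[(r["score"],f(ray(p,r["location"],z))) for r in nets.pinpoint(k,p)][:1])
```

```text
t 11.9333 tool f [-0.0327 -0.1617] z 0.0206 F [ 1.5 -5.1  2.5] g 0.0007
turn [-0.001 -0.001  0.001] shift now-frame cm [ 0.06 -1.73  0.12] shift goal-frame cm [ 0.06 -1.73  0.12]
R [[-0.001, 0.028, 1.0], [-0.001, 1.0, -0.028], [-1.0, -0.001, -0.001]] Rg [[0.0, 0.027, 1.0], [0.0, 1.0, -0.027], [-1.0, 0.0, 0.0]]
jaw_face [(0.92, array([-0.02912945, -0.11617526]))]
unit [(0.96, array([-0.03470096, -0.06016248]))]
fixture [(0.77, array([ 0.00469627, -0.00542946]))]
```

View pics/i.png

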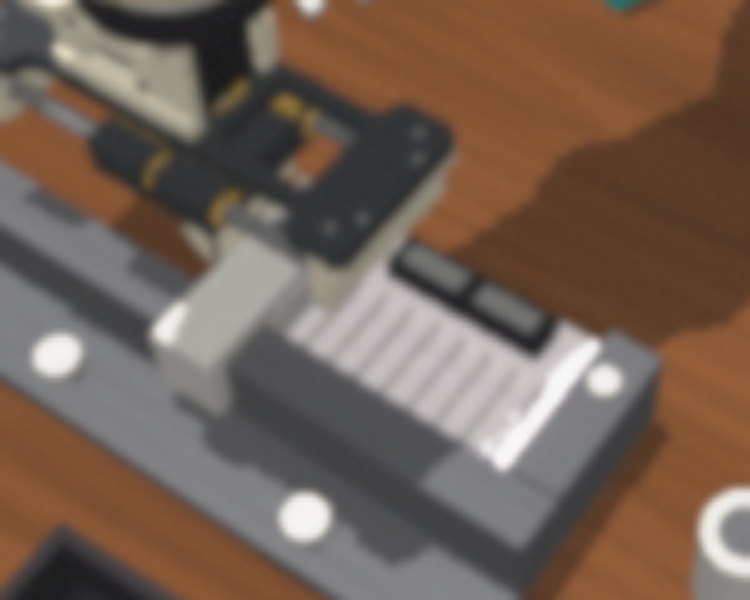

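Almost at the stop.

>>> step_arm:
  plan:
    - [[0, 0, 0, 0, 0.2, 0, -1], [0, 0, 0, 0, 0, 0, -1]]

```text
t: 12.3
tool_pos: [0.6285, 0.0173, 0.0206]
ee_rot: [0.707, 0.009, 0.707, -0.01]
ft_force: [1.4, -5.1, 1.9]
gripper_width: 0.0005
```

>>> step_arm:
  plan:
    - [[0, 0, 0, 0, 0.2, 0, -1], [0, 0, 0, 0, 0, 0, -1]]

```text
t: 12.47
tool_pos: [0.6285, 0.0184, 0.0206]
ee_rot: [0.707, 0.009, 0.707, -0.011]
ft_force: [0.2, -7.2, 1.8]
gripper_width: 0.0004
```

>>> step_arm:
  plan:
    - [[0, 0, 0, 0, 0.2, 0, -1], [0, 0, 0, 0, 0, 0, -1]]

```text
t: 12.63
tool_pos: [0.6285, 0.0185, 0.0207]
ee_rot: [0.707, 0.009, 0.707, -0.012]
ft_force: [0.6, -12.7, 3.0]
gripper_width: 0.0004
```

>>> step_arm:
  plan:
    - [[0, 0, 0, 0, 0.2, 0, -1], [0, 0, 0, 0, 0, 0, -1]]

```text
t: 12.8
tool_pos: [0.6285, 0.0185, 0.0207]
ee_rot: [0.707, 0.009, 0.707, -0.013]
ft_force: [-0.2, -16.2, 3.3]
gripper_width: 0.0004
```

>>> step_arm:
  plan:
    - [[0, 0, 0, 0, -0.4, 0, -1], [0, 0, 0, 0, -0.5, 0, -1], [0, 0, 0, 0, -1.2, 0, -1], [0, 0, 0, 0, -1.5, 0, -1], [0, 0, 0, -2.5, 0, 0, -1], [0, 0, 0, -3, 0, 0, -1], [0, 0, 0, -3, 0, 0, -1], [0, 0, 0, -3, -3, 0, -1]]

```text
t: 13.47
tool_pos: [0.6272, -0.0353, 0.136]
ee_rot: [0.707, 0.008, 0.707, -0.005]
ft_force: [1.6, 1.6, 0.5]
gripper_width: 0.0002
```

>>> step_arm:
  plan:
    - [[0, 0, 0, -1, -3, -2, -1], [0, 0, 0, 0, -3, -2, -1], [0, 0, 0, 0, -3, -2, -1], [0, 0, 0, 0, -3, -2, -1], [0, 0, 0, 0, -3, -2, -1], [0, 0, 0, 0, 0, -2, -1], [0, 0, 0, 0, 0, 0, -1]]

```text
t: 14.05
tool_pos: [0.4982, -0.1917, 0.145]
ee_rot: [0.706, 0.012, 0.708, -0.012]
ft_force: [-0.9, 1.1, -0.2]
gripper_width: 0.0008
```

Run:
```python
from h import *
p=read_camera("scene"); t=read_camera("top")
a=cv2.resize(p["image"][170:290,150:300],None,fx=4,fy=4,interpolation=2); b=cv2.resize(t["image"][110:230,140:350],None,fx=3.8,fy=3.8,interpolation=2)[:, :798]
cv2.imwrite("pics/j.png",cv2.resize(np.vstack([cv2.copyMakeBorder(a,0,0,0,798-600,0),b]),None,fx=.62,fy=.62)[:,:,::-1])
for k,z in(("jaw_face",.025),("unit",0),("fixture",0),("relay",0),("bearing",0),("socket_big",0),("socket_small",0),("spanner_grip",0)):
    print(k,[(r["score"],f(ray(q,r["location"],z)).round(3),ray(q,r["location"],z).round(3)[:2]) for q in(p,t) for r in nets.pinpoint(k,q)[:1]])
```

```text
jaw_face [(0.56, array([-0.029, -0.118]), array([0.633, 0.059])), (0.8, array([-0.03 , -0.108]), array([0.633, 0.069]))]
unit [(0.94, array([-0.039, -0.049]), array([0.625, 0.128])), (0.94, array([-0.36 ,  0.052]), array([0.307, 0.238]))]
fixture [(0.81, array([ 0.004, -0.   ]), array([0.669, 0.175])), (0.67, array([-0.002,  0.004]), array([0.664, 0.18 ]))]
relay [(0.57, array([-0.222,  0.094]), array([0.446, 0.275])), (0.66, array([-0.219,  0.083]), array([0.449, 0.264]))]
bearing [(0.94, array([-0.135, -0.281]), array([ 0.523, -0.101])), (0.74, array([-0.137, -0.279]), array([ 0.521, -0.099]))]
socket_big [(0.49, array([-0.026,  0.094]), array([0.642, 0.271]))]
socket_small [(0.7, array([-0.121,  0.086]), array([0.547, 0.265])), (0.58, array([-0.129,  0.094]), array([0.539, 0.274]))]
spanner_grip [(0.72, array([-0.256, -0.335]), array([ 0.401, -0.152]))]
```

View pics/j.png

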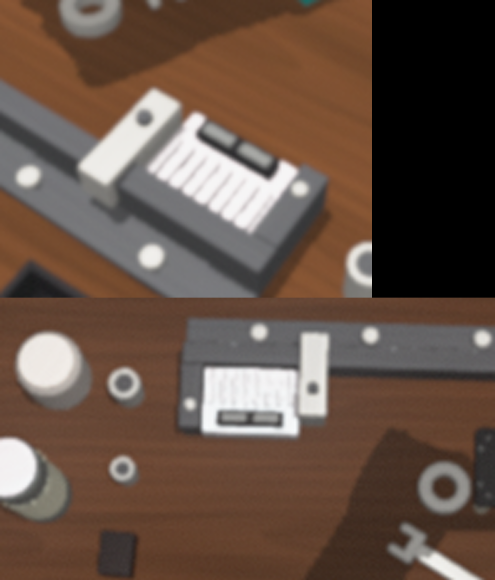

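```bash
python3 -c "
from h import *
s=arm.get_state(); print(s['t'],s['ft_force']); print(order.close_job())"
```

```text
14.95 [ 0.13841163 -1.12055909 -0.93242757]
the job is handed in; nothing more can be done
None
```

The job is handed in at about 15 s of the allowed 51 s. The unit sits flush against the long fence, and the jaw holds it snugly against the end stop.

- **Unit to fence:** I pushed the silver unit with two spread fingertips, which also squared it up. At the fence it stopped moving while the push rose to about 17 N.
- **Jaw:** I then pushed it from behind with shut fingers. It carried the unit to the end stop and stopped there while the push rose to about 16 N.
- **Last pictures:** Both views show the unit seated between jaw and stop, and the arm clear. The bystanders that I re-measured (relay, bearing, both sockets, spanner) were within about 1.5 cm of their first positions, which is the networks' scatter. The filter and can look in place, but I did not re-measure them.

**Disagreements:**
- **Jaw position:** The networks put the jaw face 108–118 mm from the stop. Contact geometry gives about 110 mm, which matches the 110 mm unit. The task text's "0.130" only fits if read as the jaw's travel, not its distance from the stop.
- **Look-alike in the top view:** At the end the network's best "unit" there was an orange look-alike, so I relied on the scene view for the unit.

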